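# Hold up the complete cassette carrier

## Robot

A 6-joint arm with a two-finger parallel gripper is mounted at the origin on a cart in front of the work surface, level with it; the furniture and walls round the work are solid. World frame = base frame: x ahead of the robot, y to its left, z up, the work surface at z = 0. Lengths are in mm, angles in rad, forces in N, time in s.
With the tool pointing down it reaches from about 250 to 800 mm from the base axis. Payload 8.5 kg.
Tool frame: the origin (TCP) lies midway between the tips of the shut fingers; the grasp point (between the pads) lies 19 mm behind it; z points along the fingers, y is the direction in which the jaws open and shut (so a half turn about z gives the same grasp; the last joint's range is limited). The gripper opens to 85 mm and grips with 20 to 120 N. Pads are 22 mm wide; open, the fingers measure 114 mm over their backs; the gripper's body (76 mm by 85 mm) begins 54 mm behind the grasp point. The pads swing forward as they close: fully open they stand 13 mm farther back than shut.
Start: joints at [-1.126, 0.238, -0.013, 1.319, 0, 1.571], TCP at [225.875, -473.877, 231.276] pointing down, gripper open.
Joint ranges: [-2.66, 2.66], [-1.03, 1.9], [-1.14, 1.46], [-1.82, 2.27], [-1.45, 1.34], [-3.14, 3.14]. Speed limits (rad/s): [2.22, 2.22, 2.79, 3.14, 3.14, 3.14].

## Interface

Orientations are given as a unit quaternion [w, x, y, z].
In Python, from plant import status, optics, order gives the robot as it stands. The module is installed in compiled form; this text tells all that it offers.
- The arm moves only by the tool send_rows, never from a script. Its argument "steps" is one flat list of numbers, 7 for each row, row after row: the turn, a rotation vector about the tool's x, y, z in units of 6 degrees (1.0 is 6 degrees), then the shift along the tool's x, y, z in units of 30 mm (1.0 is 30 mm), then the finger opening in mm, from 0 to 85.4. In form: [ax, ay, az, tx, ty, tz, jaw, ax, ay, az, tx, ty, tz, jaw, ...]. A call has 1 to 8 rows; each row is the pose to reach, as a shift and turn from the pose commanded when the call began, along the tool's axes at that moment; what a row does not reach only later rows make up. A row lasts 1/8 s, in which the tool goes at most 62.5 mm and 10.7 degrees, less where a joint would pass 70% of its speed; a pose out of reach is approached as far as the arm can. A call with a gripper value outside its range is refused whole. The fingers move at their own pace and stop on an object; "newtons" is the grip in N (left out, the last holds). Time passes only in rows, so rows that repeat a pose let the fingers close. It gives the time, the measured TCP pose, the force and the opening at its end, in the units of the state.
- status.get_state(): the state, without advancing time (a new reading comes with each control period).
- optics.grab_frame(name): name is "scene" or "top" or "wrist"; returns a dict with "color" (480x640x3 uint8, red, green, blue), "K" (3x3 intrinsics, pixels), "eye" and "rotation" of the camera in the world. Camera axes: x right, y down, z forward; pixel columns grow to the right and rows downward; lengths in mm; the calibration is good to about 2 mm. The wrist camera is an equidistant fisheye: a pixel r from the principal point sees the ray r / f radians off the axis. A picture is of the moment at which its call begins. There is no depth.
- order.job_done(): hands the job in, once; it reports no verdict.
The state is a dict: "t": time; "q": joint angles; "joint_vel": joint speeds; "joint_efforts": joint torques, N m; "tcp_pos": TCP position; "orientation": TCP orientation; "ft_force": force on the tool from outside, world axes, zero at the start; "torque": the same for the moment, N m; "finger_gap": finger opening in mm.
Only numpy, scipy, OpenCV 4.12 (cv2) and the standard library are available. Lean on these libraries where they do the work, as an engineer would, in place of code of your own. Each camera call takes 0.05 s, during which the arm holds its last target.

## Task

Two identical carriers stand on the bench; one has a cassette in both of its wells, the other has a stack of steel moulds in one of them. Take the one with two cassettes by its grip, lift it straight up with its load and hold it level and still over its place with its underside about 15 cm above the bench, ready for a colleague to take; finish while still holding it there. Leave the other carrier and the things around as they are.

Things in the scene. Friction and masses are not known exactly. Their poses are not given: they have to be found in the camera images.
- carrier_a: carrier on the robot's left: flat dark steel tray 160 mm long (own x), 66 wide (own y), 4 floor, 12 high rim; two open wells, centres 50 from the middle along own x; between them an upright with a black grip block on top. 0.2 to 0.35 kg, balanced about the grip, also with two cassettes. Origin: centre of underside; z up
- carrier_a_grip (a point): centre of the black grip block of carrier_a, 74 mm above its underside; axes as the carrier's: block 40 mm along x, 14 mm along y (close the fingers along y), 36 mm along z (56 to 92 mm above the underside)
- carrier_b: identical carrier on the robot's right: flat dark steel tray 160 mm long (own x), 66 wide (own y), 4 floor, 12 high rim; two open wells, centres 50 from the middle along own x; between them an upright with a black grip block on top. 0.2 to 0.35 kg, balanced about the grip, also with two cassettes. Origin: centre of underside; z up
- carrier_b_grip (a point): centre of the black grip block of carrier_b, 74 mm above its underside; axes as the carrier's: block 40 mm along x, 14 mm along y (close the fingers along y), 36 mm along z (56 to 92 mm above the underside)
- cassette_b0_mid (a point): a tissue cassette, 40 x 28 x 11 mm, 20 g, lying loose in one of the four wells of the two carriers; the point is its centre, half-way up. The three cassettes differ only in tint, which does not matter
- cassette_b1_mid (a point): a tissue cassette, 40 x 28 x 11 mm, 20 g, lying loose in one of the four wells of the two carriers; the point is its centre, half-way up. The three cassettes differ only in tint, which does not matter
- cassette_b2_mid (a point): a tissue cassette, 40 x 28 x 11 mm, 20 g, lying loose in one of the four wells of the two carriers; the point is its centre, half-way up. The three cassettes differ only in tint, which does not matter
- mould_stack_0_mid (a point): a small stack of steel embedding moulds, stepped, 66 g, 30 x 39 x 22 mm, lying loose in one of the four wells in place of a cassette (which one varies); the point is its centre, half-way up
- beaker: a clear beaker, 52 mm across and 65 mm high, standing loose on the bench some 75 mm to the right of the right-hand carrier's middle line; origin at the centre of its underside. Not to be disturbed
- forceps_fine: a pair of steel forceps, 116 mm long, 14 mm wide, 9 mm high, lying loose on the bench some 65 mm to the left of the left-hand carrier's middle line; origin under its middle. Not to be disturbed. Farther left stands a fixed white bath machine up to 275 mm high, from x = 0.18 to 0.69 and y = 0.19 to 0.63 m: pass above it
Not all that is in view belongs to the job. Leave any pink or turquoise look-alike of the part that bears cassette_b1_mid alone.

How it is judged (in metres and radians):
On the way:
1. the carrier with two cassettes is held by the fingers, lifted more than 2 cm clear of the bench and about level (((distance between mould_stack_0_mid and carrier_b below 0.075 m and height (world z) of carrier_a above 0.02 m and angle between carrier_a's own z axis and vertical below 0.15 rad and contact force between carrier_a and the fingers above 1 N) or (distance between mould_stack_0_mid and carrier_a below 0.075 m and height (world z) of carrier_b above 0.02 m and angle between carrier_b's own z axis and vertical below 0.15 rad and contact force between carrier_b and the fingers above 1 N))), for 0.2 s.
At the end, for the whole second after the job is handed in: Held in the fingers: the two-cassette carrier, underside 10-20 cm up, within 22 cm of its start (lift included), tilt under 0.09 rad, still (0.03 m/s, 0.2 rad/s), both cassettes in it. Other carrier level on the bench with its load; it, beaker and forceps within 3 cm of their starts (((distance between mould_stack_0_mid and carrier_b below 0.075 m and height (world z) of carrier_a between 0.1 and 0.2 m and distance of carrier_a from where it was at the start of the episode below 0.22 m and angle between carrier_a's own z axis and vertical below 0.09 rad and linear speed of carrier_a below 0.03 m/s and angular speed of carrier_a below 0.2 rad/s and contact force between carrier_a and the fingers above 1 N and height (world z) of carrier_b below 0.005 m and angle between carrier_b's own z axis and vertical below 0.05 rad and distance of carrier_b from where it was at the start of the episode below 0.03 m) or (distance between mould_stack_0_mid and carrier_a below 0.075 m and height (world z) of carrier_b between 0.1 and 0.2 m and distance of carrier_b from where it was at the start of the episode below 0.22 m and angle between carrier_b's own z axis and vertical below 0.09 rad and linear speed of carrier_b below 0.03 m/s and angular speed of carrier_b below 0.2 rad/s and contact force between carrier_b and the fingers above 1 N and height (world z) of carrier_a below 0.005 m and angle between carrier_a's own z axis and vertical below 0.05 rad and distance of carrier_a from where it was at the start of the episode below 0.03 m)) and (distance between cassette_b0_mid and carrier_a below 0.075 m or distance between cassette_b0_mid and carrier_b below 0.075 m) and (distance between cassette_b1_mid and carrier_a below 0.075 m or distance between cassette_b1_mid and carrier_b below 0.075 m) and (distance between cassette_b2_mid and carrier_a below 0.075 m or distance between cassette_b2_mid and carrier_b below 0.075 m) and distance of each of beaker, forceps_fine from where it was at the start of the episode below 0.03 m); the arm keeps its last pose, push and grip.
It fails at once if the carrier with the moulds is moved by more than 3 cm ((distance between mould_stack_0_mid and carrier_a below 0.075 m and distance of carrier_a from where it was at the start of the episode above 0.03 m) or (distance between mould_stack_0_mid and carrier_b below 0.075 m and distance of carrier_b from where it was at the start of the episode above 0.03 m)).
It fails at once if a carrier is tipped by more than 0.35 rad (angle between any of carrier_a, carrier_b's own z axis and vertical above 0.35 rad).
It fails at once if the beaker or the forceps are moved by more than 3 cm (distance of any of beaker, forceps_fine from where it was at the start of the episode above 0.03 m).
It also fails if it takes over 32 s, if anything falls off the work surface, if the arm or the gripper's body presses on something with over 40 N, if the wrist force passes 120 N, or if a joint passes its speed limit or range.

## Working session

There is one attempt and no reset: what is moved stays moved. The work goes in short steps, Python scripts to look and compute and a tool call to move; the robot and the scene stay as the last step left them, time stands still between calls to the robot, and variables do not carry over. Pictures are saved under pics/ and viewed, and the job is handed in when it is done.

Besides the shell and the picture viewer there is one more tool, called after ">>>" as name(argument=value, ...) on one line, values as JSON. send_rows: Moves the arm, as the interface text tells. Its arguments: {"type":"object","properties":{"steps":{"type":"array","items":{"type":"number"}},"newtons":{"type":"number"}},"required":["steps"]}

```bash
mkdir -p pics; python3 - <<'E'
from plant import status, optics
import cv2, pickle
print(status.get_state())
d={}
for n in ["scene","top","wrist"]:
    f=optics.grab_frame(n); d[n]=f
    cv2.imwrite(f"pics/{n}0.png",f["color"][:,:,::-1]); print(n,f["K"],f["eye"],f["rotation"])
pickle.dump(d,open("f0.pkl","wb"))
E
```

```text
{'t': 0.0, 'q': array([-1.12598508e+00,  2.38772014e-01, -1.42724152e-02,  1.31918337e+00,
        1.86776257e-05,  1.57078484e+00]), 'joint_vel': array([-0.00079796, -0.00080831,  0.0006078 ,  0.00028154, -0.00014438,
        0.00170542]), 'joint_efforts': array([-1.15034560e-03, -5.38783729e+01,  3.46433687e+01,  1.86180754e-02,
       -2.05003050e-05, -1.10963799e-05]), 'tcp_pos': array([ 225.72611947, -473.53318391,  230.67514625]), 'orientation': array([-7.00166903e-04,  9.75368133e-01,  2.20582166e-01, -1.48761586e-04]), 'ft_force': array([-0.84197124, -0.06016166,  1.0655798 ]), 'torque': array([-0.01176589,  0.04987314, -0.00765194]), 'finger_gap': 85.4082842672472}
scene [[447.29616642   0.         327.8502048 ]
 [  0.         447.29616642 244.37452757]
 [  0.           0.           1.        ]] [286.38384753 564.93911049 552.14830303] [ 0.1022613  -0.16483238  0.86370936 -0.46516561]
top [[577.73726504   0.         324.21088613]
 [  0.         577.73726504 234.52799928]
 [  0.           0.           1.        ]] [ 411.26492673  -90.60812093 1151.74370964] [ 0.06415004 -0.69926935  0.71052702 -0.04537069]
wrist [[371.64829954   0.         320.86863908]
 [  0.         371.64829954 238.0168007 ]
 [  0.           0.           1.        ]] [ 299.77741335 -438.67800936  372.88253845] [ 0.13714788  0.83446564 -0.52646741 -0.08769053]
```

View pics/top0.png

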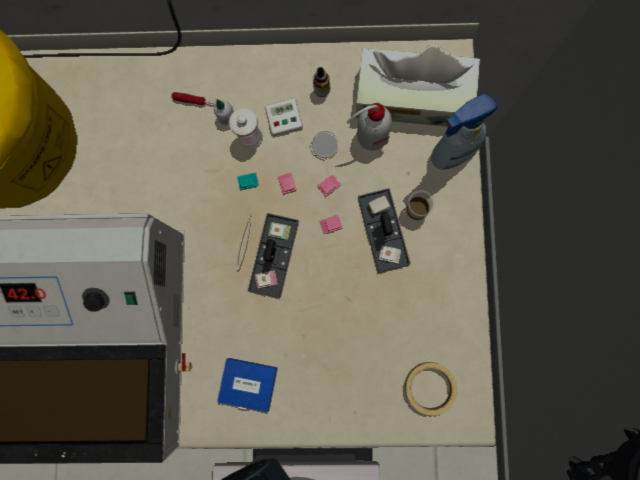

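View pics/scene0.png

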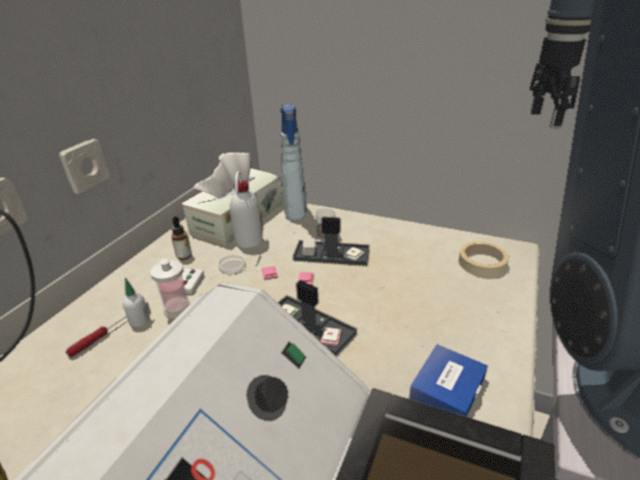

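View pics/wrist0.png

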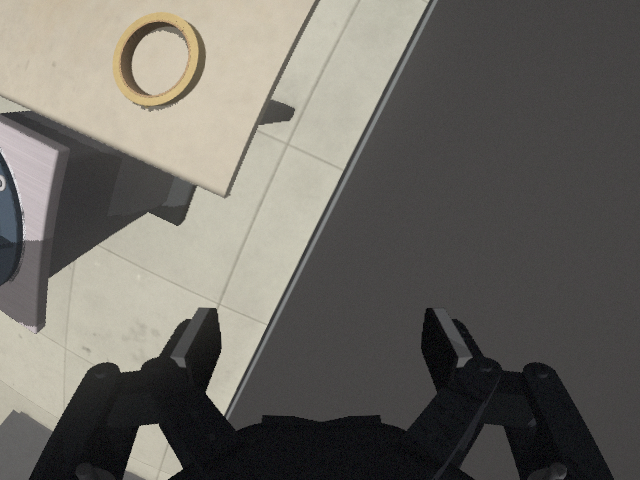

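The top view shows the left carrier at about (273,255) and the right one at about (384,231). The right carrier's upper well may hold the moulds, so I'll zoom in.

```bash
python3 - <<'E'
import cv2,numpy as np
a=cv2.imread("pics/top0.png")
b=cv2.resize(a[180:310,225:435],None,fx=3.8,fy=3.8,interpolation=cv2.INTER_CUBIC)
cv2.imwrite("pics/topz.png",b)
a=cv2.imread("pics/scene0.png")
cv2.imwrite("pics/scz.png",cv2.resize(a[200:360,260:400],None,fx=3.7,fy=3.7,interpolation=cv2.INTER_CUBIC))
E
```

```text
(no output)
```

View pics/topz.png

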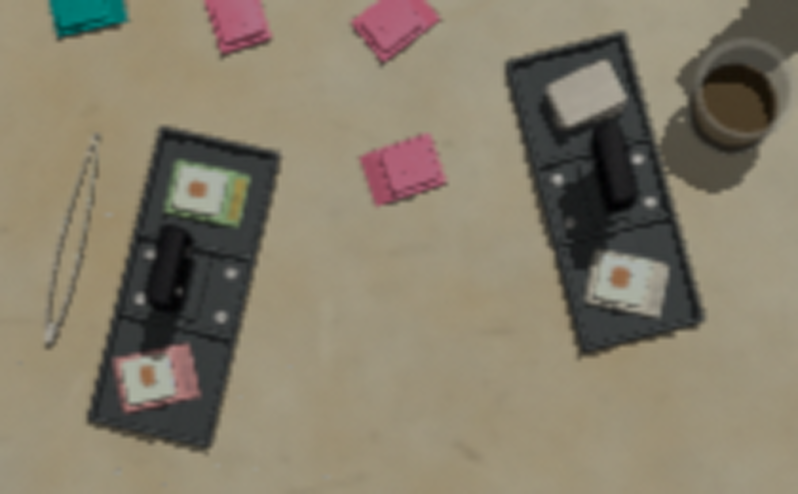

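View pics/scz.png

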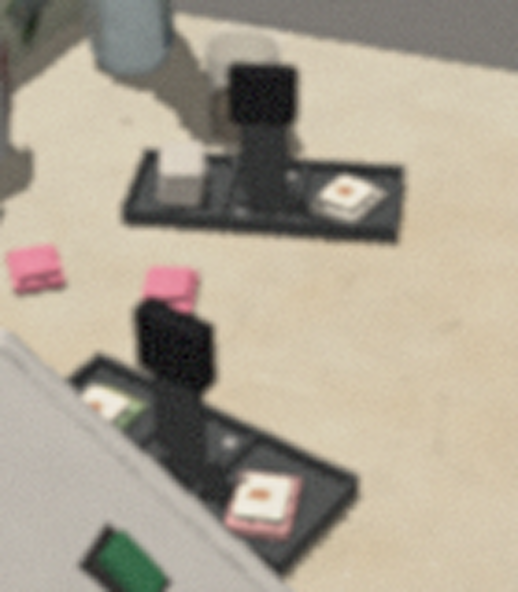

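The left carrier (A) holds two cassettes, zoomed at (205,192) and (155,378). The right carrier has the grey mould stack at (585,95). The target is A, and its rim corners are zoomed at (160,127), (280,155), (210,448) and (88,422).

```bash
cat > h.py <<'E'
import numpy as np,pickle
from scipy.spatial.transform import Rotation as R
def Rm(q): return R.from_quat(q,scalar_first=True).as_matrix()
def bp(f,uv,z):
    K=np.array(f["K"]);d=Rm(f["rotation"])@np.linalg.solve(K,[uv[0],uv[1],1]);e=np.array(f["eye"])
    return e+d*(z-e[2])/d[2]
def pj(f,p):
    c=Rm(f["rotation"]).T@(np.array(p)-f["eye"]);u=np.array(f["K"])@c;return u[:2]/u[2]
E
python3 - <<'E'
from h import *
d=pickle.load(open("f0.pkl","rb"));f=d["top"]
P=[bp(f,(x/3.8+225-.37,y/3.8+180-.37),12) for x,y in [(160,127),(280,155),(210,448),(88,422)]]
for p in P: print(p.round(1))
P=np.array(P);c=P.mean(0);print("c",c,[np.linalg.norm(P[i]-P[i-1]) for i in range(4)])
ax=(P[0]+P[1]-P[2]-P[3]);print("yaw",np.degrees(np.arctan2(ax[1],ax[0])))
for q in [(176,228),(183,310),(150,300)]: print("grip",bp(f,(q[0]/3.8+225,q[1]/3.8+180),92).round(1))
for z in (56,92): print("grip pred scene",(pj(d["scene"],[c[0],c[1],z])-[260,200])*3.7,(pj(f,[c[0],c[1],z])-[225,180])*3.8)
# tool
from plant import status
s=status.get_state();print(Rm(s["orientation"]).round(3))
E
```

```text
[635.6  53.7  12. ]
[619.3  -9.9  12. ]
[465.8  27.5  12. ]
[480.2  91.   12. ]
c [550.21743525  40.59881764  12.        ] [np.float64(159.79061239331693), np.float64(65.66523297919899), np.float64(157.9871476611591), np.float64(65.13999192657104)]
yaw -13.58793353711609
grip [568.7  35.   92. ]
grip [528.3  31.6  92. ]
grip [533.4  47.7  92. ]
grip pred scene [178.83609066 373.71016649] [173.32329995 274.70862079]
grip pred scene [175.05175406 312.04478328] [164.52053462 265.5749715 ]
[[ 0.903  0.43  -0.001]
 [ 0.43  -0.903  0.001]
 [-0.    -0.001 -1.   ]]
```

The measured size is 159×65 mm, which matches. The block is predicted within 1 px in the scene view. The carrier is at (550,41) with yaw −13.6°, and I have to turn the tool −140.9° about its z so that joint 6 stays in range. First move is at the present height.

>>> send_rows(steps=[0,0,-1.675,1.225,-0.775,0,85,0,0,-3.35,2.45,-1.55,0,85,0,0,-5.025,3.675,-2.325,0,85,0,0,-6.7,4.9,-3.1,0,85,0,0,-8.375,6.125,-3.875,0,85,0,0,-10.05,7.35,-4.65,0,85,0,0,-11.725,8.575,-5.425,0,85,0,0,-13.4,9.8,-6.2,0,85], newtons=60)

```text
t: 1.15
tcp_pos: [411.8, -178.1, 231.2]
orientation: [-0.0, 0.6, 0.8, 0.0]
ft_force: [0.3, -0.7, 0.7]
finger_gap: 84.9
```

```bash
cat > g.py <<'E'
from h import *
from plant import status
import sys
s=status.get_state();M=Rm(s["orientation"]);print(s["t"],s["tcp_pos"].round(1),s["q"].round(2),M.round(3).tolist(),s["ft_force"].round(1),s["finger_gap"])
tgt=np.array([float(v) for v in sys.argv[1:4]])
y=np.radians(float(sys.argv[4]));a=y+np.pi/2
T=np.array([[-np.sin(a)*-1*-1,0,0]]);Y=np.array([np.cos(a),np.sin(a),0]);Z=np.array([0,0,-1.]);X=np.cross(Y,Z)
D=np.stack([X,Y,Z],1)
print("turn",(np.degrees(R.from_matrix(M.T@D).as_rotvec())/6).round(3),"shift",(M.T@(tgt-s["tcp_pos"])/30).round(3))
E
python3 g.py 550 41 231 -13.6
```

```text
1.15 [ 411.8 -178.1  231.2] [-0.41  0.11 -0.18  1.29  0.    0.88] [[-0.279, 0.96, -0.0], [0.96, 0.279, 0.0], [0.0, -0.0, -1.0]] [ 0.3 -0.7  0.7] 84.86536456093437
turn [ 0.0000e+00 -1.0000e-03 -1.0031e+01] shift [5.727 6.465 0.008]
```

>>> send_rows(steps=[0,0,-1.5,0.9,1.0,0,85,0,0,-3.0,1.8,2.0,0,85,0,0,-4.5,2.7,3.0,0,85,0,0,-6.0,3.6,4.0,0,85,0,0,-7.5,4.4,5.0,0,85,0,0,-9.0,5.2,5.9,0,85,0,0,-10.03,5.73,6.46,0,85,0,0,-10.03,5.73,6.46,0,85])

```text
t: 2.15
tcp_pos: [550.9, 40.1, 230.6]
orientation: [-0.0, 0.12, 0.993, 0.0]
ft_force: [-0.2, 0.2, 0.2]
finger_gap: 85.1
```

```bash
python3 g.py 550 41 55 -13.6; python3 - <<'E'
from plant import optics
import cv2,pickle
d={}
for n in ["scene","top","wrist"]:
    f=optics.grab_frame(n); d[n]=f
    cv2.imwrite(f"pics/{n}1.png",f["color"][:,:,::-1])
pickle.dump(d,open("f1.pkl","wb"))
print(d["wrist"]["eye"])
E
```

```text
2.15 [550.9  40.1 230.6] [0.07 0.29 0.05 1.34 0.   0.31] [[-0.971, 0.239, -0.001], [0.239, 0.971, 0.0], [0.001, -0.0, -1.0]] [-0.2  0.2  0.2] 85.1084487408336
turn [-0.001 -0.009 -0.035] shift [0.032 0.021 5.855]
[469.10707729  58.24643002 373.18150428]
```

View pics/wrist1.png

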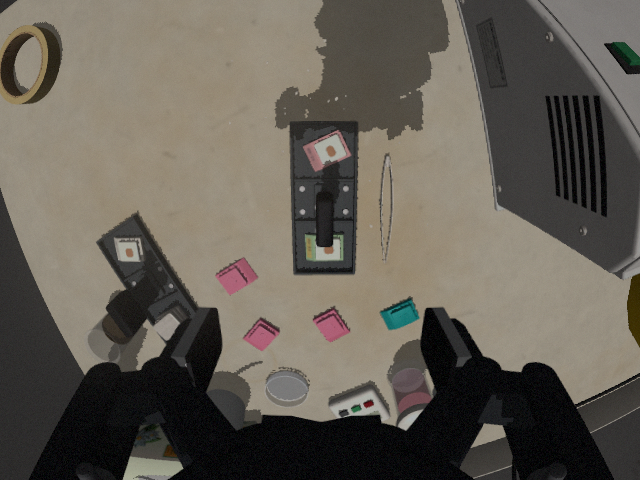

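View pics/scene1.png

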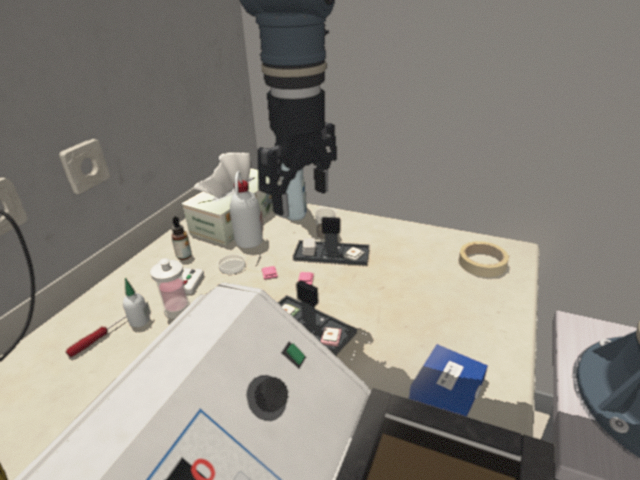

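The wrist view shows carrier A upright in the image at columns 291–356 and rows 122–275, with the grip at about (325,220). I'll check the position with the fisheye model.

```bash
python3 - <<'E'
from h import *
f=pickle.load(open("f1.pkl","rb"))["wrist"]
def bpf(uv,z):
    K=f["K"];v=np.array([uv[0]-K[0,2],uv[1]-K[1,2]]);r=np.hypot(*v);t=r/K[0,0]
    d=Rm(f["rotation"])@np.r_[v/r*np.sin(t),np.cos(t)];e=f["eye"];return e+d*(z-e[2])/d[2]
P=np.array([bpf(p,12) for p in [(291,122),(356,121),(356,273),(294,274)]]);print(P.round(1),P.mean(0))
ax=P[2]+P[3]-P[0]-P[1];print(np.degrees(np.arctan2(ax[1],ax[0])))
for p in [(316,193),(333,193),(317,245),(333,245)]: print(bpf(p,92).round(1))
E
```

```text
[[467.   29.4  12. ]
 [481.   90.1  12. ]
 [635.1  55.6  12. ]
 [620.1  -8.8  12. ]] [550.80362277  41.56337007  12.        ]
-13.327220495688662
[525.   40.5  92. ]
[528.2  53.2  92. ]
[566.5  30.8  92. ]
[569.6  43.3  92. ]
```

Both views agree. I'll descend to TCP z = 55, then close at 60 N.

>>> send_rows(steps=[0,0,-0.03,0.03,0.03,1.0,85,0,0,-0.03,0.03,0.03,2.2,85,0,0,-0.03,0.03,0.03,3.2,85,0,0,-0.03,0.03,0.03,4.0,85,0,0,-0.03,0.03,0.03,4.7,85,0,0,-0.03,0.03,0.03,5.3,85,0,0,-0.03,0.03,0.03,5.85,85,0,0,-0.03,0.03,0.03,5.85,85])

```text
t: 3.3
tcp_pos: [548.7, 39.1, 55.1]
orientation: [-0.001, 0.121, 0.993, -0.0]
ft_force: [0.5, -0.4, 0.1]
finger_gap: 85.1
```

```bash
python3 g.py 550 41 55 -13.5; python3 - <<'E'
from plant import optics
import cv2,pickle
d={}
for n in ["scene","wrist"]:
    f=optics.grab_frame(n); d[n]=f
    cv2.imwrite(f"pics/{n}2.png",f["color"][:,:,::-1])
E
```

```text
3.3 [548.7  39.1  55.1] [ 0.07  0.4  -0.26  0.92 -0.    0.31] [[-0.971, 0.24, -0.002], [0.24, 0.971, -0.0], [0.002, -0.001, -1.0]] [ 0.5 -0.4  0.1] 85.0500404147701
turn [-0.007 -0.02  -0.062] shift [-0.027  0.073  0.003]
```

View pics/wrist2.png

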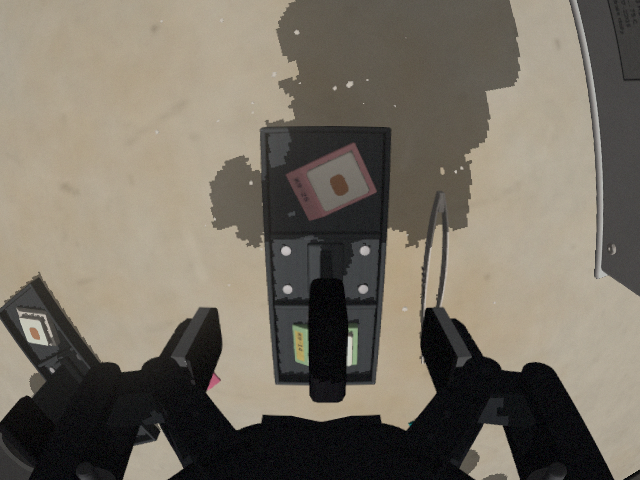

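The grip block at columns 308–347 lies between the fingers, whose midpoint is at column 321. It is about 2 mm off, so I'll correct that and close.

>>> send_rows(steps=[0,0,-0.05,-0.03,0.07,0,85,0,0,-0.05,-0.03,0.07,0,45,0,0,-0.05,-0.03,0.07,0,25,0,0,-0.05,-0.03,0.07,0,18,0,0,-0.05,-0.03,0.07,0,8,0,0,-0.05,-0.03,0.07,0,5,0,0,-0.05,-0.03,0.07,0,5,0,0,-0.05,-0.03,0.07,0,5], newtons=60)

```text
t: 4.4
tcp_pos: [551.3, 41.8, 55.8]
orientation: [-0.0, 0.117, 0.993, 0.0]
ft_force: [-1.1, -0.7, 0.3]
finger_gap: 13.1
```

```bash
python3 g.py 550 41 55 -13.5
```

```text
4.4 [551.3  41.8  55.8] [ 0.08  0.4  -0.25  0.92  0.    0.31] [[-0.973, 0.233, -0.0], [0.233, 0.973, 0.0], [0.0, 0.0, -1.0]] [-1.1 -0.7  0.3] 13.077764914856457
turn [ 0.    -0.001  0.007] shift [ 0.034 -0.036  0.026]
```

The block is gripped at 13.1 mm. I'll lift slowly by 40 mm and check.

>>> send_rows(steps=[0,0,0,0,0,-0.1,5,0,0,0,0,0,-0.3,5,0,0,0,0,0,-0.55,5,0,0,0,0,0,-0.8,5,0,0,0,0,0,-1.05,5,0,0,0,0,0,-1.25,5,0,0,0,0,0,-1.33,5,0,0,0,0,0,-1.33,5])

```text
t: 5.4
tcp_pos: [551.3, 41.8, 95.8]
orientation: [0.0, 0.117, 0.993, 0.0]
ft_force: [-1.1, 0.3, -2.4]
finger_gap: 13.3
```

```bash
python3 g.py 550 41 205 -13.5; python3 - <<'E'
from plant import optics
import cv2,numpy as np
f=optics.grab_frame("scene")["color"][:,:,::-1]
w=optics.grab_frame("wrist")["color"][:,:,::-1]
cv2.imwrite("pics/s3.png",cv2.resize(f[120:360,220:420],None,fx=2.5,fy=2.5,interpolation=cv2.INTER_CUBIC))
cv2.imwrite("pics/w3.png",w)
E
```

```text
5.4 [551.3  41.8  95.8] [ 0.08  0.36 -0.19  1.01  0.    0.31] [[-0.973, 0.233, 0.0], [0.233, 0.973, 0.0], [-0.0, 0.0, -1.0]] [-1.1  0.3 -2.4] 13.29045111703408
turn [0.001 0.001 0.007] shift [ 0.036 -0.037 -3.64 ]
```

View pics/s3.png

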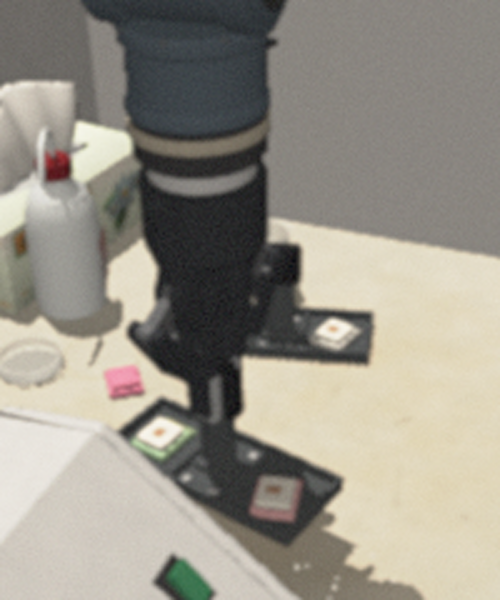

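View pics/w3.png

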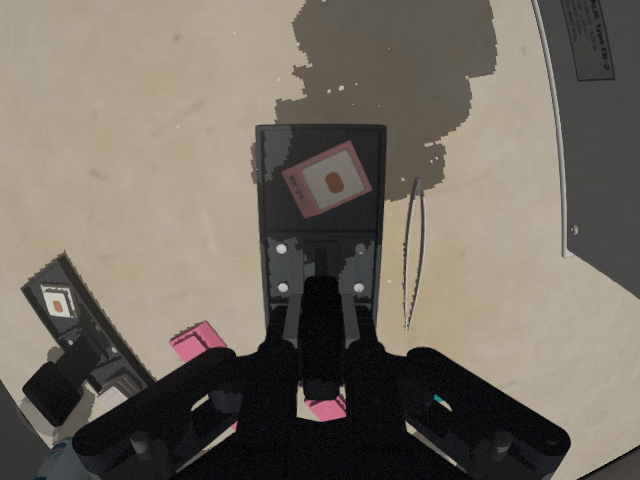

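The carrier is off the bench and level, and both cassettes are in it. I'll lift the remaining 110 mm.

>>> send_rows(steps=[0,0,0,0,0,-0.2,5,0,0,0,0,0,-0.6,5,0,0,0,0,0,-1.2,5,0,0,0,0,0,-1.8,5,0,0,0,0,0,-2.4,5,0,0,0,0,0,-3.0,5,0,0,0,0,0,-3.45,5,0,0,0,0,0,-3.65,5])

```text
t: 6.5
tcp_pos: [551.6, 41.8, 206.3]
orientation: [0.001, 0.117, 0.993, 0.0]
ft_force: [1.5, 0.1, -2.6]
finger_gap: 13.3
```

>>> send_rows(steps=[0,0,0,0,0,0,5,0,0,0,0,0,0,5,0,0,0,0,0,0,5,0,0,0,0,0,0,5])

```text
t: 7.0
tcp_pos: [551.1, 41.8, 204.9]
orientation: [-0.0, 0.117, 0.993, -0.0]
ft_force: [-1.1, 0.9, -2.3]
finger_gap: 13.4
```

```bash
python3 g.py 550 41 205 -13.5; python3 - <<'E'
from plant import optics,status
import cv2,numpy as np
f=optics.grab_frame("scene")["color"][:,:,::-1]
w=optics.grab_frame("wrist")["color"][:,:,::-1]
t=optics.grab_frame("top")["color"][:,:,::-1]
cv2.imwrite("pics/s4.png",cv2.resize(f[100:360,220:420],None,fx=2.3,fy=2.3,interpolation=cv2.INTER_CUBIC))
cv2.imwrite("pics/w4.png",w)
cv2.imwrite("pics/t4.png",cv2.resize(t[180:310,225:435],None,fx=3.8,fy=3.8,interpolation=cv2.INTER_CUBIC))
print(status.get_state()["joint_vel"].round(4))
E
```

```text
7.0 [551.1  41.8 204.9] [ 0.08  0.3  -0.    1.27  0.    0.31] [[-0.973, 0.233, -0.001], [0.233, 0.973, 0.0], [0.001, -0.0, -1.0]] [-1.1  0.9 -2.3] 13.387782717908792
turn [-0.001 -0.007  0.007] shift [ 0.031 -0.035 -0.005]
[ 0.0012 -0.0014  0.0013  0.0016 -0.0004 -0.003 ]
```

View pics/s4.png

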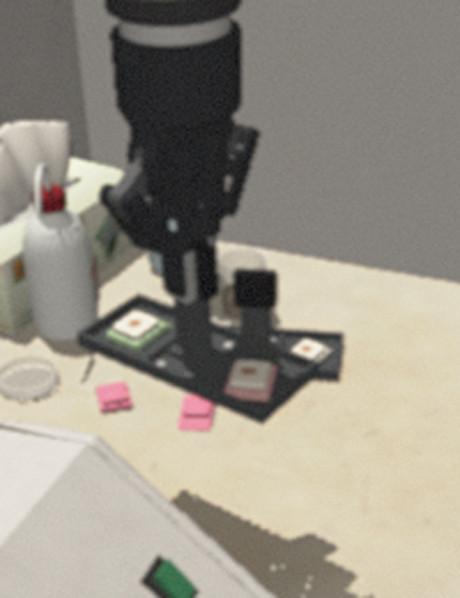

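View pics/w4.png

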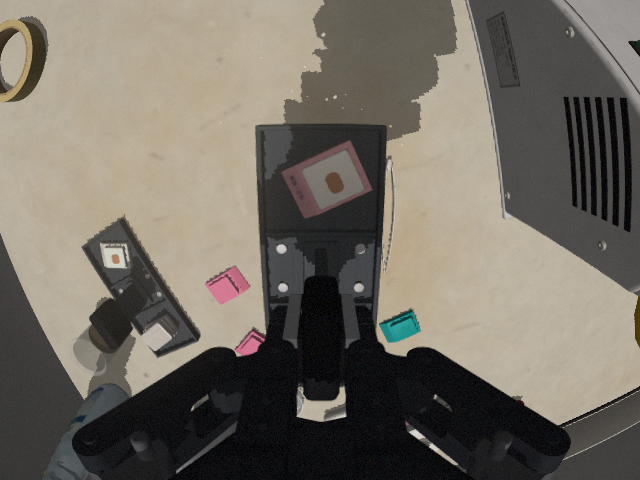

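View pics/t4.png

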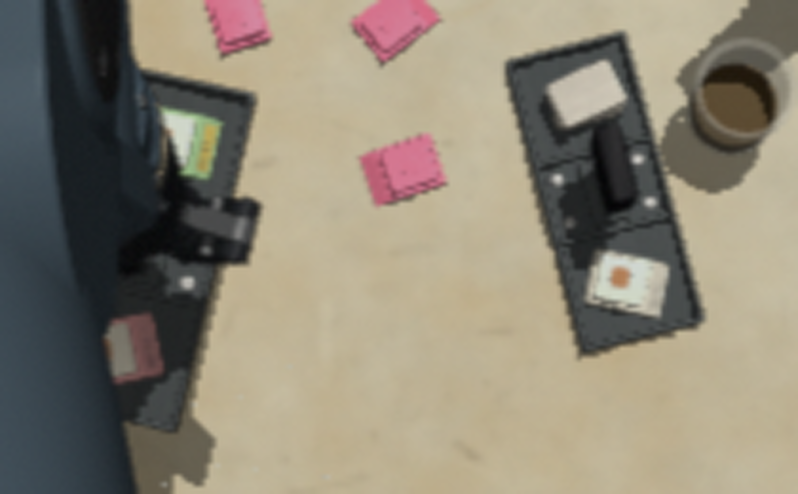

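The carrier sits at the same wrist pixels as at the 40 mm lift (top corners (257,125) and (386,125)), so it hasn't slipped or tilted. Both cassettes are in it. The other carrier and the beaker are at the same pixels as at the start, and the forceps still lie at about (390,210).

```bash
python3 -c "
from plant import order
print(order.job_done())"
```

```text
the job is handed in; nothing more can be done
None
```

I took the left carrier (A), the one with two cassettes, by its grip block at 60 N. I lifted it straight up and handed the job in at about 7 s of the 32 s, still holding it. No verdict was reported.

**Hold:** At the last check the TCP was at (551, 42, 205) mm, which puts the underside about 15 cm above the bench. The tool was vertical and the joint speeds were near zero. The finger opening was a steady 13.4 mm on the 14 mm block.

**Slip and tilt:** The carrier sat at the same wrist-camera pixels as after the first 40 mm of the lift, so it had not slipped or tilted. Both cassettes were in their wells.

**Surroundings:** The mould carrier and the beaker looked unmoved against the starting top view. I could only check the forceps by eye in the wrist camera, because the arm hid them from the top camera. They lay where expected.

**Disagreement:** Before closing, the fingers were about 2 mm off centre on the block, and I corrected that. No check failed.

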